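# Fill the ribbon rack and lock it at the third click

### The arm

A 6-joint arm with a two-finger parallel gripper is mounted at the origin on the work surface; the furniture and walls round the work are solid. World frame = base frame: x ahead of the robot, y to its left, z up, the work surface at z = 0. Lengths are in m, angles in rad, forces in N, time in s.
With the tool pointing down it reaches from about 0.375 to 0.975 m from the base axis. Payload 3.8 kg.
Tool frame: the origin (TCP) lies at the very end of the fingers, on their centre line; the grasp point (between the pads) lies bot.grip_point_offset behind it (bot.grip_point_offset is the distance from the TCP to the grasp point, in m); z points along the fingers, y is the line along which they close (so a half turn about z gives the same grasp; the last joint's range is limited). The gripper opens to 85 mm and grips with 20 to 120 N. Pads are 22 mm wide; open, the fingers measure 114 mm over their backs; the gripper's body (76 mm by 85 mm) begins 54 mm behind the grasp point. The pads swing forward as they close: fully open they stand 13 mm farther back than shut.
Start: joints at [-1.141, 0.264, 1.604, -0, 1.274, -0.037], TCP at [0.304, -0.603, 0.231] pointing down, gripper open.
Joint ranges: [-2.63, 2.63], [-0.94, 2.18], [0.31, 2.57], [-1.31, 4.45], [0, 2.66], [-2.55, 2.55]. Speed limits (rad/s): [2.57, 2.57, 3.14, 3.14, 3.14, 3.14].

### API

Orientations are given as a rotation vector (axis times angle).
In Python, from workcell import bot, vision gives the robot as it stands.
- The arm moves only by the tool play_rows, never from a script. Its argument "rows" is a list of rows, each an object of numbers: "dx", "dy", "dz": the shift along the tool's x, y, z as a fraction of full scale; "roll": the turn about the tool's z as a fraction of full scale; "fingers": the closure, from 0 (fully open) to 1 (shut). In form: [{"dx": .., "dy": .., "dz": .., "roll": .., "fingers": ..}, ...]. A call has 1 to 20 rows; each row shifts and turns the commanded pose from where the row before left it, along the tool's axes as they then stand; what a row does not reach is not made up. Full scale, the value 1, is 0.04 m for a shift and 4 degrees for a turn. A row lasts 1/12 s, in which the tool goes at most 41.7 mm and 7.16 degrees, less where a joint would pass 70% of its speed; a pose out of reach is approached as far as the arm can. A call with a number of a shift or a turn outside -1 to 1 is refused whole. A call with a gripper value outside its range is refused whole. The fingers move at their own pace and stop on an object; "grip_force" is the grip in N (left out, the last holds). Time passes only in rows, so rows that do not move let the fingers close. It gives the time, the measured TCP pose, the force and the opening at its end, in the units of the state.
- bot.read_state(): the state, without advancing time (a new reading comes with each control period).
- vision.read_camera(name): name is "side" or "top" or "wrist"; returns a dict with "pixels" (480x640x3 uint8, red, green, blue), "depth" (480x640 float32, m along the optical axis (not along the pixel's ray), 0 where there is no reading), "fx", "fy", "cx", "cy" (pixels), "R" (3x3) and "t" (3): a world point X has camera coordinates R X + t. Camera axes: x right, y down, z forward; pixel columns grow to the right and rows downward; lengths in m; the calibration is good to about 2 mm. The wrist camera is an equidistant fisheye: a pixel r from the principal point sees the ray r / f radians off the axis. A picture is of the moment at which its call begins.
- bot.finish_job(): hands the job in, once; it reports no verdict.
The state is a dict: "time": time; "q": joint angles; "joint_vel": joint speeds; "joint_torque": joint torques, N m; "tool_pos": TCP position; "tcp_rot": TCP orientation; "wrist_force": force on the tool from outside, world axes, zero at the start; "torque": the same for the moment, N m; "width": opening from 0.0 (shut) to 1.0 (fully open).
Only numpy, scipy, OpenCV 4.12 (cv2) and the standard library are available. Lean on these libraries where they do the work, as an engineer would, in place of code of your own. Each camera call takes 0.05 s, during which the arm holds its last target. There are 200 camera calls.

### The job

Three of the four white nests of the round ribbon rack hold a gold ribbon roll; take the spare gold roll from the table and lay it flat in the one empty nest, let go of it, and then grip the black knob in the middle and turn it clockwise by exactly three clicks, no farther, so that the keeper's arms stand over the rolls. Finish while still gripping the knob at that third stop: do not let go. Leave the other rolls in their nests and the things around the rack where they are.

Things in the scene. Friction and masses are not known exactly. Their poses are not given: they have to be found in the camera images.
- rack: round blue base plate of the ribbon rack, 228 mm across and 12 mm thick, fixed to the table, its place and yaw differ each time; origin at the centre of its underside, z up. The four nests stand on its +x, +y, -x and -y axes, 76 mm from the centre; which of the four is empty differs each time. The knob's spindle is its z axis.
- wing_knob: black wing knob at the rack's centre, rigidly joined to the keeper: round skirt 48 mm across up to 50 mm above the table, on it an upright bar 46 mm long (along the knob's own x), 12 mm thick (along its own y), 49 to 85 mm above the table, a red line on one end of its top; origin on the spindle at table height, z up.
- keeper_arm (a point): top of the round end of one arm of the steel keeper, a spider turned by the knob: four arms at right angles, 14 mm wide with 18 mm round ends, 34 to 38 mm above the table, reaching 68 mm from the spindle. This arm points along the knob's x. At the start the arms stand midway between the nests, 45 degrees from the rack's axes.
- keeper (a joint): turn of knob and keeper, rad, 0 at the start, growing clockwise seen from above. Stops every 15 degrees: 0.262, 0.524, third 0.785 (arms over the rolls, 6 mm above them), and on to 1.67. Turning on from a stop, the resistance rises to about 0.15 N m, is zero midway, then the knob is pulled into the next stop, where it stays when left.
- spare_roll: the spare gold ribbon roll, a solid disc 54 mm across and 14 mm high lying flat, about 0.06 kg; origin at the centre of its underside, z up. It lies on the table, to the left of the rack.
- nest_d: white round nest fixed on the rack's plate, a shallow cup: inner floor 2 mm above its origin and 57 mm across, lip rising 6 mm above its origin (4 mm above the floor) and flaring to 63 mm inside, 69 mm outside; origin at the centre of its underside, 12 mm above the table, 76 mm from the rack's centre. This one is empty.
- nest_a: white round nest fixed on the rack's plate, a shallow cup: inner floor 2 mm above its origin and 57 mm across, lip rising 6 mm above its origin (4 mm above the floor) and flaring to 63 mm inside, 69 mm outside; origin at the centre of its underside, 12 mm above the table, 76 mm from the rack's centre. It holds a roll.
- nest_b: white round nest fixed on the rack's plate, a shallow cup: inner floor 2 mm above its origin and 57 mm across, lip rising 6 mm above its origin (4 mm above the floor) and flaring to 63 mm inside, 69 mm outside; origin at the centre of its underside, 12 mm above the table, 76 mm from the rack's centre. It holds a roll.
- nest_c: white round nest fixed on the rack's plate, a shallow cup: inner floor 2 mm above its origin and 57 mm across, lip rising 6 mm above its origin (4 mm above the floor) and flaring to 63 mm inside, 69 mm outside; origin at the centre of its underside, 12 mm above the table, 76 mm from the rack's centre. It holds a roll.
- roll_a: gold ribbon roll, a solid disc 54 mm across and 14 mm high lying flat, about 0.06 kg; origin at the centre of its underside, z up. It lies in a nest, to be left there.
- roll_b: gold ribbon roll, a solid disc 54 mm across and 14 mm high lying flat, about 0.06 kg; origin at the centre of its underside, z up. It lies in a nest, to be left there.
- roll_c: gold ribbon roll, a solid disc 54 mm across and 14 mm high lying flat, about 0.06 kg; origin at the centre of its underside, z up. It lies in a nest, to be left there.
- ink_pad: dark flat ink pad, 57 x 87 x 18 mm, between the robot and the rack, to the right; origin at the centre of its underside. A bystander, to be left alone.
- tape_measure: yellow tape measure, 32 x 69 x 58 mm, standing to the right of the rack; origin at the centre of its underside. A bystander, to be left alone.

How it is judged:
On the way, in this order (a step that is already met when the one before it is completed fails the run):
1. the spare roll lies flat in the empty nest, let go of, the knob still at its starting stop (horizontal distance between spare_roll and nest_d below 0.006 m and z of spare_roll in the frame of nest_d between -0.001 and 0.0045 m and angle between spare_roll's own z axis and vertical below 0.06 rad and contact force between the fingers and spare_roll below 0.1 N and linear speed of spare_roll below 0.02 m/s and value of joint keeper below 0.13 rad), for 0.2 s.
2. the knob is gripped at its third stop (value of joint keeper between 0.705 and 0.865 rad and contact force between the fingers and wing_knob above 2 N), for 0.3 s.
At the end, for the whole second after the job is handed in: The knob stands at its third stop (0.785 rad within 0.08), at rest and gripped with at least 2 N; the spare roll lies flat in nest_d and the three other rolls in theirs (centred within 6 mm, resting on the nest floor) (all of step 2 and velocity of joint keeper between -0.05 and 0.05 rad/s and contact force between the fingers and spare_roll below 0.1 N and horizontal distance between spare_roll and nest_d below 0.006 m and z of spare_roll in the frame of nest_d between -0.001 and 0.0045 m and angle between each of spare_roll, roll_a, roll_b, roll_c's own z axis and vertical below 0.06 rad and horizontal distance between roll_a and nest_a below 0.006 m and z of roll_a in the frame of nest_a between -0.001 and 0.0045 m and horizontal distance between roll_b and nest_b below 0.006 m and z of roll_b in the frame of nest_b between -0.001 and 0.0045 m and horizontal distance between roll_c and nest_c below 0.006 m and z of roll_c in the frame of nest_c between -0.001 and 0.0045 m); the arm keeps its last pose, push and grip.
It fails at once if the knob is turned past the third stop, towards the fourth (value of joint keeper above 0.92 rad).
It fails at once if a roll that was already in a nest is disturbed (more than 10 mm) (distance of any of roll_a, roll_b, roll_c from where it was at the start of the episode above 0.01 m).
It fails at once if a bystander is moved more than 20 mm or tipped (distance of any of ink_pad, tape_measure from where it was at the start of the episode above 0.02 m or angle between any of ink_pad, tape_measure's own z axis and vertical above 0.4 rad).
It also fails if it takes over 50 s, if anything falls off the work surface, if the arm or the gripper's body presses on something with over 40 N, if the wrist force passes 120 N, or if a joint passes its speed limit or range.

## Working session

There is one attempt and no reset: what is moved stays moved. The work goes in short steps, Python scripts to look and compute and a tool call to move; the robot and the scene stay as the last step left them, time stands still between calls to the robot, and variables do not carry over. Pictures are saved under pics/ and viewed, on a budget of 10 in all, crops included, one or two more only if the job needs it, and the job is handed in when it is done.

Besides the shell and the picture viewer there is one more tool, called by a JSON object that holds its "method" and its "body". play_rows: Moves the arm, as the interface text tells. Its arguments: {"type":"object","properties":{"rows":{"type":"array","items":{"type":"object","properties":{"dx":{"type":"number","minimum":-1,"maximum":1},"dy":{"type":"number","minimum":-1,"maximum":1},"dz":{"type":"number","minimum":-1,"maximum":1},"roll":{"type":"number","minimum":-1,"maximum":1},"fingers":{"type":"number"}}}},"grip_force":{"type":"number"}},"required":["rows"]}

```bash
mkdir -p pics; ls
cat > h.py <<'E'
import numpy as np, cv2
from workcell import bot, vision
def cast(c,uv,z):
    # pixels -> world on plane z (pinhole)
    uv=np.atleast_2d(uv).astype(float)
    d=np.c_[(uv[:,0]-c["cx"])/c["fx"],(uv[:,1]-c["cy"])/c["fy"],np.ones(len(uv))]@c["R"]
    o=-c["R"].T@c["t"]
    return o+d*((z-o[2])/d[:,2])[:,None]
def save(c,n): cv2.imwrite("pics/"+n+".png",c["pixels"][:,:,::-1])
E
python3 - <<'E'
from h import *
import pickle
for n in("top","side"):
    c=vision.read_camera(n);save(c,n+"0");pickle.dump(c,open(n+".pkl","wb"))
    print(n,c["fx"],c["cx"],c["cy"],-c["R"].T@c["t"],c["R"].round(3).tolist())
print(bot.read_state(),bot.grip_point_offset)
E
```

```text
pics
top 548.4065262840974 314.2819580055312 252.4668585058878 [ 0.37081835 -0.0739117   0.93509114] [[0.002, -0.999, -0.037], [-0.996, 0.001, -0.088], [0.088, 0.037, -0.995]]
side 547.4522089418225 323.0171306018183 231.2263467067842 [-0.0089662   0.66429822  0.61402375] [[-0.83, -0.558, -0.004], [-0.297, 0.448, -0.844], [0.472, -0.699, -0.537]]
{'time': 0.1, 'q': array([-1.14088246e+00,  2.64679560e-01,  1.60524299e+00,  1.29547297e-05,
        1.27367310e+00, -3.69003909e-02]), 'joint_vel': array([-0.00011629, -0.00041515, -0.00123787, -0.00154691, -0.0001209 ,
        0.00092838]), 'joint_torque': array([-2.15536465e-04, -5.16709256e+01, -3.68589127e+01, -8.88905197e-05,
        6.33980439e-03,  1.22884964e-05]), 'tool_pos': array([ 0.30350941, -0.60218512,  0.23008233]), 'tcp_rot': array([-3.05449301e+00, -7.26169529e-01,  5.94847464e-04]), 'wrist_force': array([ 0.00417133, -0.35596744,  0.29818383]), 'torque': array([ 0.00195676, -0.02468452,  0.01537672]), 'width': 0.9998997186611803} 0.0187
```

View pics/top0.png

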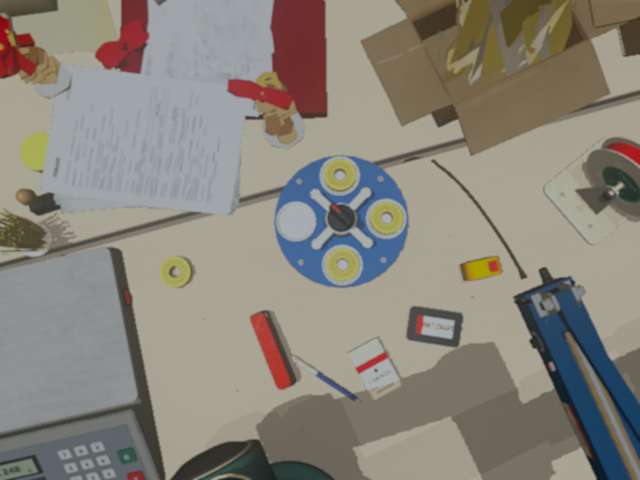

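The top view shows the rack centre near pixel (342,220), the empty nest at (296,221), the spare roll at (176,272), and the knob's red line at about (335,208).

```bash
cat > m.py <<'E'
from h import *
import pickle
c=pickle.load(open("top.pkl","rb"))
hsv=cv2.cvtColor(c["pixels"],cv2.COLOR_RGB2HSV)
def blobs(lo,hi,roi,k=0):
    m=cv2.inRange(hsv,lo,hi);r=np.zeros_like(m);x0,y0,x1,y1=roi;r[y0:y1,x0:x1]=m[y0:y1,x0:x1]
    if k:r=cv2.morphologyEx(r,cv2.MORPH_CLOSE,np.ones((k,k)))
    cs,_=cv2.findContours(r,cv2.RETR_EXTERNAL,cv2.CHAIN_APPROX_NONE)
    return r,[q for q in cs if cv2.contourArea(q)>8]
for nm,lo,hi,roi,z,k in[("blue",(100,120,60),(125,255,255),(265,145,420,300),.012,15),("gold",(18,60,90),(40,255,255),(150,140,420,300),.028,5),
  ("spare",(18,60,90),(40,255,255),(150,250,205,300),.014,5),("red",(0,120,80),(8,255,255),(315,190,370,245),.085,0),("nest",(0,0,190),(180,40,255),(270,195,320,245),.018,0)]:
    r,cs=blobs(lo,hi,roi,k)
    for q in cs:
        if cv2.contourArea(q)<100 and nm!="red":continue
        # world-plane fit of the outline
        w=cast(c,q.reshape(-1,2),z)[:,:2]
        (ex,ey),(a,b),_=cv2.fitEllipse((w*1000).astype(np.float32)) if len(w)>4 else ((0,0),(0,0),0)
        print(nm,cv2.contourArea(q),"px",q.reshape(-1,2).mean(0).round(1),"ellipse",round(ex,1),round(ey,1),"axes",round(a,1),round(b,1))
        if nm=="red":print(cv2.minAreaRect((w*1000).astype(np.float32)), cv2.fitLine((w*1000).astype(np.float32),2,0,.01,.01).ravel())
def depth_at(u,v): return c["depth"][v,u]
# heights from depth around spare roll
def pt(u,v):
    d=c["depth"][v,u];return c["R"].T@(np.array([(u-c["cx"])/c["fx"]*d,(v-c["cy"])/c["fy"]*d,d])-c["t"])
for u,v in[(176,264),(342,212),(296,221),(110,270),(130,300),(100,255),(280,120),(285,125),(342,172),(150,190),(270,350),(225,272)]:print((u,v),pt(u,v).round(3))
crop=cv2.resize(c["pixels"][130:310,140:430],None,fx=2.7,fy=2.7,interpolation=cv2.INTER_CUBIC);cv2.imwrite("pics/crop0.png",crop[:,:,::-1])
E
python3 m.py
```

```text
blue 8976.5 px [340.4 216.4] ellipse 502.5 -84.4 axes 203.0 213.6
gold 800.5 px [175.2 271.4] ellipse 419.2 192.4 axes 52.5 55.0
gold 764.0 px [342.4 264.1] ellipse 431.3 -86.9 axes 51.4 52.0
gold 774.0 px [386.2 217.6] ellipse 508.9 -160.3 axes 51.9 52.9
gold 769.5 px [339.4 174.3] ellipse 582.5 -82.4 axes 52.6 53.4
spare 800.5 px [175.2 271.4] ellipse 419.9 196.5 axes 53.3 55.8
red 20.0 px [335.5 208. ] ellipse 515.7 -75.5 axes 3.8 18.7
((515.6820678710938, -75.54666137695312), (16.735170364379883, 3.3366384506225586), 44.50115966796875) [  0.73390585   0.67925125 515.67975    -75.55048   ]
(176, 264) [0.433 0.195 0.014]
(342, 212) [ 0.51  -0.086  0.083]
(296, 221) [ 0.506 -0.008  0.011]
(110, 270) [0.418 0.277 0.09 ]
(130, 300) [0.371 0.263 0.04 ]
(100, 255) [0.442 0.294 0.09 ]
(280, 120) [0.648 0.01  0.115]
(285, 125) [0.651 0.005 0.082]
(342, 172) [ 0.591 -0.087  0.01 ]
(150, 190) [0.549 0.224 0.071]
(270, 350) [0.292 0.03  0.045]
(225, 272) [ 0.42   0.114 -0.001]
```

View pics/side0.png

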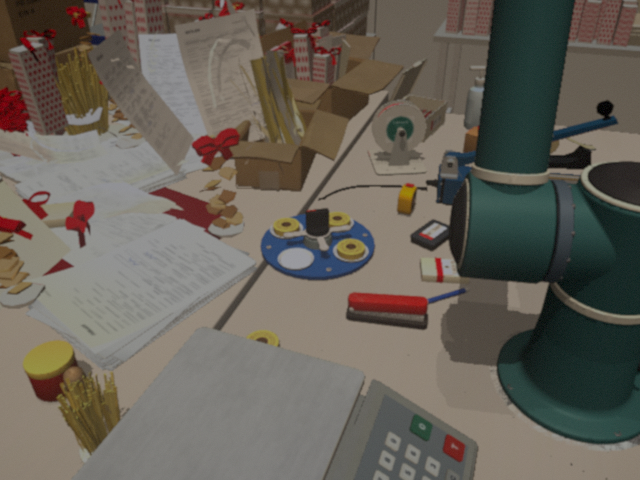

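View pics/crop0.png

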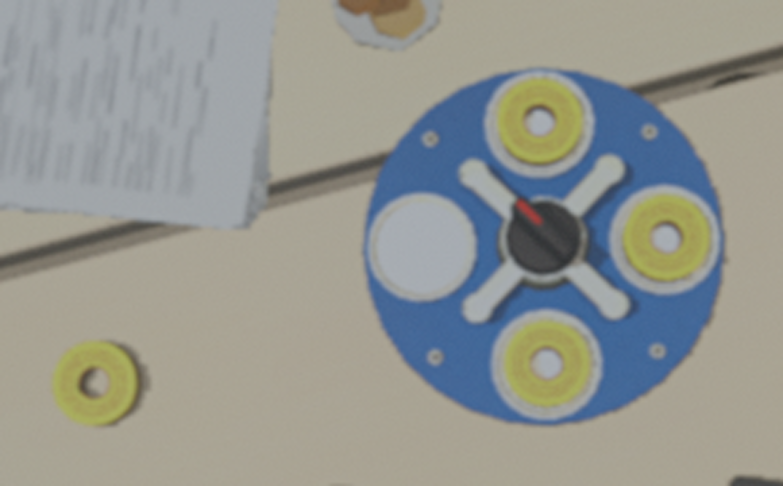

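{"method": "play_rows", "body": {"rows": [{"dz": -0.5,"roll": -0.956,"fingers": 0},{"dz": -0.5,"roll": -0.956,"fingers": 0},{"dz": -0.5,"roll": -0.956,"fingers": 0},{"dz": -0.5,"roll": -0.956,"fingers": 0},{"roll": -0.956,"fingers": 0},{"roll": -0.956,"fingers": 0},{"roll": -0.956,"fingers": 0},{"roll": -0.956,"fingers": 0},{"roll": -0.956,"fingers": 0},{"roll": -0.956,"fingers": 0},{"roll": -0.956,"fingers": 0},{"roll": -0.956,"fingers": 0},{"roll": -0.956,"fingers": 0},{"roll": -0.956,"fingers": 0},{"roll": -0.956,"fingers": 0},{"roll": -0.956,"fingers": 0},{"roll": -0.956,"fingers": 0}]}}

```text
validation failed for argument at $.ro...
```

```bash
cat >> h.py <<'E'
from scipy.spatial.transform import Rotation as Ro
def go(target,yaw=None):
    "print shift still to make in tool axes, in full-scale units, and roll units"
    s=bot.read_state();R=Ro.from_rotvec(s["tcp_rot"]).as_matrix()
    d=R.T@(np.array(target)-s["tool_pos"])/.04
    y=np.degrees(np.arctan2(R[1,1],R[0,1]))
    print("t",round(s["time"],2),"pos",s["tool_pos"].round(4),"yaw",y.round(2),"tilt",R[:,2].round(3),"F",s["wrist_force"].round(1),"w",round(s["width"],3),"q",s["q"].round(2))
    print("units",d.round(3),"roll",None if yaw is None else round((y-yaw)/4,3))
E
python3 -c "
from h import *
go([.42,.1965,.12],1.7)"
```

```text
t 0.1 pos [ 0.3035 -0.6022  0.2301] yaw -63.25 tilt [-0.001  0.002 -1.   ] F [ 0.  -0.4  0.3] w 1.0 q [-1.14  0.26  1.61  0.    1.27 -0.04]
units [ 11.586 -16.515   2.786] roll -16.238
```

{"method": "play_rows", "body": {"rows": [{"dx": 0,"dy": 0,"dz": -0.5,"roll": -0.955,"fingers": 0},{"dx": 0,"dy": 0,"dz": -0.5,"roll": -0.955,"fingers": 0},{"dx": 0,"dy": 0,"dz": -0.5,"roll": -0.955,"fingers": 0},{"dx": 0,"dy": 0,"dz": -0.5,"roll": -0.955,"fingers": 0},{"dx": 0,"dy": 0,"dz": 0,"roll": -0.955,"fingers": 0},{"dx": 0,"dy": 0,"dz": 0,"roll": -0.955,"fingers": 0},{"dx": 0,"dy": 0,"dz": 0,"roll": -0.955,"fingers": 0},{"dx": 0,"dy": 0,"dz": 0,"roll": -0.955,"fingers": 0},{"dx": 0,"dy": 0,"dz": 0,"roll": -0.955,"fingers": 0},{"dx": 0,"dy": 0,"dz": 0,"roll": -0.955,"fingers": 0},{"dx": 0,"dy": 0,"dz": 0,"roll": -0.955,"fingers": 0},{"dx": 0,"dy": 0,"dz": 0,"roll": -0.955,"fingers": 0},{"dx": 0,"dy": 0,"dz": 0,"roll": -0.955,"fingers": 0},{"dx": 0,"dy": 0,"dz": 0,"roll": -0.955,"fingers": 0},{"dx": 0,"dy": 0,"dz": 0,"roll": -0.955,"fingers": 0},{"dx": 0,"dy": 0,"dz": 0,"roll": -0.955,"fingers": 0},{"dx": 0,"dy": 0,"dz": 0,"roll": -0.955,"fingers": 0}]}}

```text
time: 1.52
tool_pos: [0.3036, -0.6025, 0.3104]
tcp_rot: [-2.184, -2.257, -0.001]
wrist_force: [-1.3, 0.3, 1.2]
width: 0.999
```

```bash
python3 -c "
from h import *
go([.42,.1965,.14],1.7)"
```

```text
t 1.52 pos [ 0.3036 -0.6025  0.3104] yaw 1.87 tilt [-0.001  0.001 -1.   ] F [-1.3  0.3  1.2] w 0.999 q [-1.14  0.23  1.5   0.    1.41 -1.17]
units [19.863  3.563  4.285] roll 0.043
```

{"method": "play_rows", "body": {"rows": [{"dx": 0.9,"dy": 0.25,"dz": 0,"roll": 0,"fingers": 0},{"dx": 0.95,"dy": 0.25,"dz": 0,"roll": 0,"fingers": 0},{"dx": 0.95,"dy": 0.25,"dz": 0,"roll": 0,"fingers": 0},{"dx": 0.95,"dy": 0.25,"dz": 0,"roll": 0,"fingers": 0},{"dx": 0.95,"dy": 0.25,"dz": 0,"roll": 0,"fingers": 0},{"dx": 0.95,"dy": 0.25,"dz": 0,"roll": 0,"fingers": 0},{"dx": 0.95,"dy": 0.25,"dz": 0,"roll": 0,"fingers": 0},{"dx": 0.95,"dy": 0.25,"dz": 0,"roll": 0,"fingers": 0},{"dx": 0.95,"dy": 0.25,"dz": 0,"roll": 0,"fingers": 0},{"dx": 0.95,"dy": 0.25,"dz": 0,"roll": 0,"fingers": 0},{"dx": 0.95,"dy": 0.25,"dz": 0,"roll": 0,"fingers": 0},{"dx": 0.95,"dy": 0.25,"dz": 0,"roll": 0,"fingers": 0},{"dx": 0.95,"dy": 0.25,"dz": 0,"roll": 0,"fingers": 0},{"dx": 0.95,"dy": 0.25,"dz": 0,"roll": 0,"fingers": 0},{"dx": 0.95,"dy": 0,"dz": 0.1,"roll": 0,"fingers": 0},{"dx": 0.95,"dy": 0,"dz": 0.2,"roll": 0,"fingers": 0},{"dx": 0.95,"dy": 0,"dz": 0.2,"roll": 0,"fingers": 0},{"dx": 0.95,"dy": 0,"dz": 0.2,"roll": 0,"fingers": 0},{"dx": 0.95,"dy": 0,"dz": 0.2,"roll": 0,"fingers": 0},{"dx": 0.95,"dy": 0,"dz": 0.2,"roll": 0.04,"fingers": 0}]}}

```text
time: 3.18
tool_pos: [0.4206, 0.1608, 0.2667]
tcp_rot: [2.191, 2.251, -0.0]
wrist_force: [1.0, -0.1, -0.7]
width: 0.999
```

```bash
python3 -c "
from h import *
go([.42,.1965,.14],1.7)"
```

```text
t 3.18 pos [0.4206 0.1608 0.2667] yaw 1.54 tilt [ 0. -0. -1.] F [ 1.  -0.1 -0.7] w 0.999 q [ 0.31 -0.19  2.01 -0.    1.32  0.28]
units [0.893 0.01  3.167] roll -0.041
```

{"method": "play_rows", "body": {"rows": [{"dx": 0.3,"dy": 0,"dz": 0.6,"roll": 0,"fingers": 0},{"dx": 0.3,"dy": 0,"dz": 0.8,"roll": 0,"fingers": 0},{"dx": 0.25,"dy": 0,"dz": 0.8,"roll": 0,"fingers": 0},{"dx": 0,"dy": 0,"dz": 0.8,"roll": 0,"fingers": 0},{"dx": 0,"dy": 0,"dz": 0.7,"roll": 0,"fingers": 0},{"dx": 0,"dy": 0,"dz": 0,"roll": 0,"fingers": 0},{"dx": 0,"dy": 0,"dz": 0,"roll": 0,"fingers": 0}]}}

```text
time: 3.77
tool_pos: [0.4186, 0.1923, 0.1176]
tcp_rot: [-2.19, -2.25, 0.007]
wrist_force: [0.6, -0.3, 0.2]
width: 0.996
```

```bash
python3 -c "
from h import *
go([.42,.1965,.01],1.7)
c=vision.read_camera('wrist');save(c,'w1')
print(c['fx'],c['cx'],c['cy'],-c['R'].T@c['t'],c['R'].round(3).tolist())
import pickle;pickle.dump(c,open('w1.pkl','wb'))"
```

```text
t 3.77 pos [0.4186 0.1923 0.1176] yaw 1.54 tilt [-0.005 -0.002 -1.   ] F [ 0.6 -0.3  0.2] w 0.996 q [ 0.38 -0.04  2.16  0.    1.02  0.35]
units [0.108 0.05  2.69 ] roll -0.041
371.64829954431775 311.9348933552735 241.71036888558615 [0.41779508 0.27736743 0.25964556] [[1.0, 0.027, -0.005], [0.027, -0.943, 0.332], [0.004, -0.332, -0.943]]
```

View pics/w1.png

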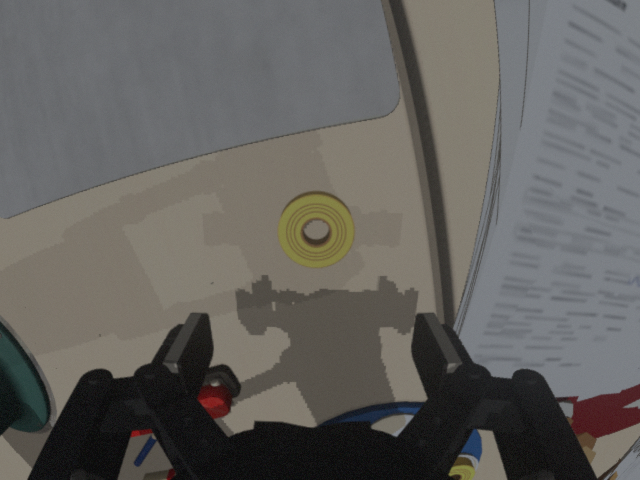

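The wrist view shows the spare roll centred at about (317,230) between the open fingers. The scale edge is clear of the finger line.

```bash
cat >> h.py <<'E'
def fcast(c,uv,z):
    uv=np.atleast_2d(uv).astype(float);p=(uv-[c["cx"],c["cy"]])/[c["fx"],c["fy"]]
    r=np.hypot(*p.T);k=np.where(r>1e-9,np.sin(r)/np.maximum(r,1e-9),1)
    d=np.c_[p*k[:,None],np.cos(r)]@c["R"];o=-c["R"].T@c["t"]
    return o+d*((z-o[2])/d[:,2])[:,None]
def mask(c,lo,hi,k=5):
    m=cv2.inRange(cv2.cvtColor(c["pixels"],cv2.COLOR_RGB2HSV),lo,hi)
    m=cv2.morphologyEx(m,cv2.MORPH_CLOSE,np.ones((k,k)))
    return [q.reshape(-1,2) for q in cv2.findContours(m,cv2.RETR_EXTERNAL,cv2.CHAIN_APPROX_NONE)[0] if cv2.contourArea(q)>150]
def circ(w): return [np.round(v,1) for v in cv2.fitEllipse((w[:,:2]*1000).astype(np.float32))[:2]]
E
python3 -c "
from h import *
import pickle
c=pickle.load(open('w1.pkl','rb'))
for q in mask(c,(18,60,60),(40,255,255)): print(q.mean(0),circ(fcast(c,q,.014)))
p=cast(c,[[0,0]],0)
"
```

```text
[462.22666667 469.70666667] [array([602.2, -85.4]), array([27.6, 59. ])]
[315.58636364 229.64545455] [array([421.3, 199.2]), array([53.6, 56. ])]
```

```bash
python3 -c "
from h import *
import pickle
c=pickle.load(open('w1.pkl','rb'))
for z in(.115,.12,.125,.13,.135,.14): print(z,fcast(c,[[191,314],[210,314],[413,314],[435,314]],z).round(4)[:,:2].tolist())
"
```

```text
0.115 [[0.3628, 0.1891], [0.3723, 0.1898], [0.4659, 0.1926], [0.4768, 0.1924]]
0.12 [[0.3647, 0.1921], [0.3738, 0.1928], [0.4643, 0.1955], [0.4748, 0.1954]]
0.125 [[0.3666, 0.1952], [0.3754, 0.1958], [0.4626, 0.1984], [0.4727, 0.1983]]
0.13 [[0.3685, 0.1982], [0.377, 0.1989], [0.4609, 0.2014], [0.4707, 0.2012]]
0.135 [[0.3704, 0.2013], [0.3786, 0.2019], [0.4593, 0.2043], [0.4687, 0.2042]]
0.14 [[0.3723, 0.2043], [0.3801, 0.2049], [0.4576, 0.2072], [0.4666, 0.2071]]
```

{"method": "play_rows", "body": {"rows": [{"dx": 0.14,"dy": 0.04,"dz": 0.4,"roll": -0.04,"fingers": 0},{"dx": 0,"dy": 0,"dz": 0.5,"roll": 0,"fingers": 0},{"dx": 0,"dy": 0,"dz": 0.5,"roll": 0,"fingers": 0},{"dx": 0,"dy": 0,"dz": 0.5,"roll": 0,"fingers": 0},{"dx": 0,"dy": 0,"dz": 0.3,"roll": 0,"fingers": 0},{"dx": 0,"dy": 0,"dz": 0.2,"roll": 0,"fingers": 0},{"dx": 0,"dy": 0,"dz": 0,"roll": 0,"fingers": 0},{"dx": 0,"dy": 0,"dz": 0,"roll": 0,"fingers": 0},{"dx": 0,"dy": 0,"dz": 0,"roll": 0,"fingers": 0}], "grip_force": 25}}

```text
time: 4.57
tool_pos: [0.4237, 0.1992, 0.0251]
tcp_rot: [2.188, 2.253, 0.005]
wrist_force: [-0.5, -0.3, 1.3]
width: 1.003
```

```bash
python3 -c "
from h import *
go([.4206,.198,.0025],1.7)
c=vision.read_camera('wrist');save(c,'w2')
for q in mask(c,(18,60,60),(40,255,255)): print(q.mean(0),circ(fcast(c,q,.014)))
"
```

```text
t 4.57 pos [0.4237 0.1992 0.0251] yaw 1.67 tilt [ 0.003  0.001 -1.   ] F [-0.5 -0.3  1.3] w 1.003 q [0.39 0.11 2.22 0.   0.81 0.36]
units [-0.03  -0.08   0.564] roll -0.007
[304.91021672 297.50773994] [array([421.2, 200.4]), array([53.4, 58.2])]
```

{"method": "play_rows", "body": {"rows": [{"dx": -0.02,"dy": -0.06,"dz": 0.2,"roll": 0,"fingers": 0},{"dx": 0,"dy": 0,"dz": 0.2,"roll": 0,"fingers": 0},{"dx": 0,"dy": 0,"dz": 0.13,"roll": 0,"fingers": 0},{"dx": 0,"dy": 0,"dz": 0,"roll": 0,"fingers": 0},{"dx": 0,"dy": 0,"dz": 0,"roll": 0,"fingers": 0},{"dx": 0,"dy": 0,"dz": 0,"roll": 0,"fingers": 0}]}}

```text
time: 5.12
tool_pos: [0.4194, 0.1977, 0.0018]
tcp_rot: [-2.188, -2.254, 0.001]
wrist_force: [-1.0, -0.4, 0.3]
width: 1.0
```

```bash
python3 -c "
from h import *
go([.4206,.198,.0025],1.7)
"
```

```text
t 5.12 pos [0.4194 0.1977 0.0018] yaw 1.69 tilt [-0.001 -0.    -1.   ] F [-1.  -0.4  0.3] w 1.0 q [0.39 0.14 2.24 0.   0.77 0.36]
units [ 0.006  0.029 -0.017] roll -0.003
```

Now close gently and lift a little.

{"method": "play_rows", "body": {"rows": [{"dx": 0,"dy": 0,"dz": 0,"roll": 0,"fingers": 0.25},{"dx": 0,"dy": 0,"dz": 0,"roll": 0,"fingers": 0.3},{"dx": 0,"dy": 0,"dz": 0,"roll": 0,"fingers": 0.35},{"dx": 0,"dy": 0,"dz": 0,"roll": 0,"fingers": 0.45},{"dx": 0,"dy": 0,"dz": 0,"roll": 0,"fingers": 0.45},{"dx": 0,"dy": 0,"dz": 0,"roll": 0,"fingers": 0.45},{"dx": 0,"dy": 0,"dz": 0,"roll": 0,"fingers": 0.5},{"dx": 0,"dy": 0,"dz": 0,"roll": 0,"fingers": 0.5},{"dx": 0,"dy": 0,"dz": 0,"roll": 0,"fingers": 0.5},{"dx": 0,"dy": 0,"dz": 0,"roll": 0,"fingers": 0.5}]}}

```text
time: 5.95
tool_pos: [0.4199, 0.1979, 0.0026]
tcp_rot: [2.188, 2.254, 0.001]
wrist_force: [-0.9, -1.1, 5.4]
width: 0.614
```

```bash
python3 -c "
from h import *
go([.4206,.198,.0025],1.7)
"
```

```text
t 5.95 pos [0.4199 0.1979 0.0026] yaw 1.68 tilt [ 0.001  0.    -1.   ] F [-0.9 -1.1  5.4] w 0.614 q [0.39 0.14 2.23 0.   0.77 0.36]
units [0.001 0.017 0.002] roll -0.004
```

{"method": "play_rows", "body": {"rows": [{"dx": 0,"dy": 0,"dz": -0.2,"roll": 0,"fingers": 0.6},{"dx": 0,"dy": 0,"dz": -0.4,"roll": 0,"fingers": 0.6},{"dx": 0,"dy": 0,"dz": -0.5,"roll": 0,"fingers": 0.6},{"dx": 0,"dy": 0,"dz": -0.6,"roll": 0,"fingers": 0.6},{"dx": 0,"dy": 0,"dz": -0.6,"roll": 0,"fingers": 0.6},{"dx": 0,"dy": 0,"dz": -0.5,"roll": 0,"fingers": 0.6},{"dx": 0,"dy": 0,"dz": 0,"roll": 0,"fingers": 0.6},{"dx": 0,"dy": 0,"dz": 0,"roll": 0,"fingers": 0.6}]}}

```text
time: 6.62
tool_pos: [0.4207, 0.1982, 0.1155]
tcp_rot: [2.188, 2.253, 0.005]
wrist_force: [0.5, -0.4, -1.2]
width: 0.615
```

```bash
python3 -c "
from h import *
go([.5045,-.0085,.113],1.7)
c=vision.read_camera('wrist');save(c,'w3')
p=bot.read_state()['tool_pos']
for q in mask(c,(18,60,60),(40,255,255)): print(q.mean(0),circ(fcast(c,q,p[2]+.0115)))
"
```

```text
t 6.62 pos [0.4207 0.1982 0.1155] yaw 1.68 tilt [ 0.003  0.001 -1.   ] F [ 0.5 -0.4 -1.2] w 0.615 q [ 0.39 -0.03  2.16 -0.    1.01  0.36]
units [-5.227  1.943  0.063] roll -0.004
[455.56578947 470.64473684] [array([515.6,  87.1]), array([12.9, 32.5])]
[312.09295775 318.70985915] [array([421.4, 200.4]), array([53.3, 59.4])]
```

View pics/w3.png

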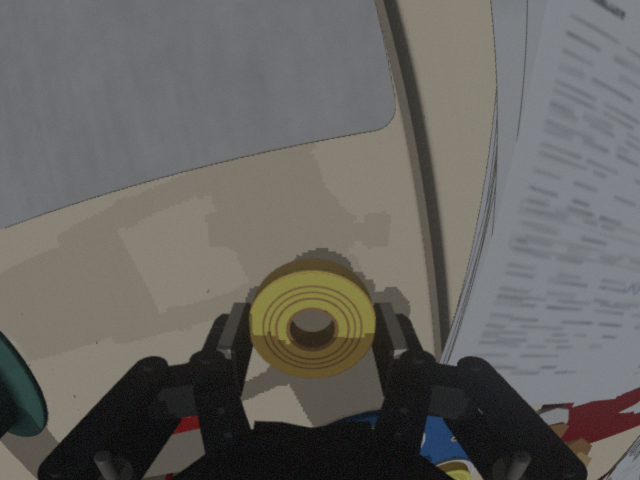

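{"method": "play_rows", "body": {"rows": [{"dx": -0.4,"dy": 0.15,"dz": 0,"roll": 0,"fingers": 0.6},{"dx": -0.7,"dy": 0.26,"dz": 0,"roll": 0,"fingers": 0.6},{"dx": -0.8,"dy": 0.3,"dz": 0,"roll": 0,"fingers": 0.6},{"dx": -0.8,"dy": 0.3,"dz": 0,"roll": 0,"fingers": 0.6},{"dx": -0.8,"dy": 0.3,"dz": 0,"roll": 0,"fingers": 0.6},{"dx": -0.8,"dy": 0.3,"dz": 0,"roll": 0,"fingers": 0.6},{"dx": -0.6,"dy": 0.23,"dz": 0,"roll": 0,"fingers": 0.6},{"dx": -0.3,"dy": 0.1,"dz": 0,"roll": 0,"fingers": 0.6},{"dx": 0,"dy": 0,"dz": 0,"roll": 0,"fingers": 0.6},{"dx": 0,"dy": 0,"dz": 0,"roll": 0,"fingers": 0.6}]}}

```text
time: 7.5
tool_pos: [0.502, -0.0079, 0.1125]
tcp_rot: [-2.188, -2.25, 0.003]
wrist_force: [0.4, 0.6, -0.0]
width: 0.612
```

```bash
python3 -c "
from h import *
go([.5045,-.0085,.06],1.7)
c=vision.read_camera('wrist');save(c,'w4')
import pickle;pickle.dump(c,open('w4.pkl','wb'))
for q in mask(c,(100,120,40),(125,255,255)): print(len(q),q.mean(0),circ(fcast(c,q,.012)))
"
```

```text
t 7.5 pos [ 0.502  -0.0079  0.1125] yaw 1.58 tilt [-0.003  0.001 -1.   ] F [ 0.4  0.6 -0. ] w 0.612 q [-0.07  0.05  2.09  0.    1.01 -0.09]
units [-0.018  0.067  1.312] roll -0.029
116 [366.37931034 407.27586207] [array([ 555.8, -161.6]), array([26.6, 48.6])]
213 [261.59624413 394.28169014] [array([ 462.3, -151.9]), array([34. , 76.9])]
95 [369.28421053 369.90526316] [array([ 552. , -118.4]), array([18.1, 42.7])]
110 [ 28.75454545 299.00909091] [array([235. , -75.8]), array([ 5.7, 88.2])]
820 [317.46829268 250.03902439] [array([506.7, -32.5]), array([112.9, 204.5])]
```

View pics/w4.png

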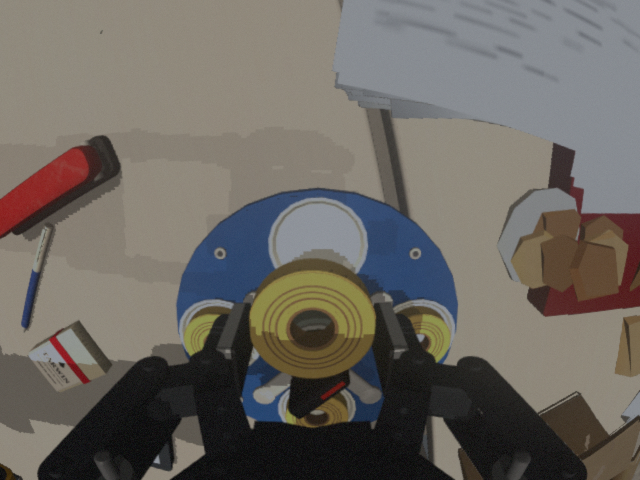

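```bash
cat > n.py <<'E'
from h import *
import pickle,sys
from scipy.optimize import least_squares
def fit(w,r,g): 
    s=least_squares(lambda p:np.hypot(*(w[:,:2]-p).T)-r,g,loss='soft_l1',f_scale=.001);return s.x.round(4),np.abs(s.fun).mean().round(5)
def nest(c,vmax=258):
    hsv=cv2.cvtColor(c["pixels"],cv2.COLOR_RGB2HSV)
    b=cv2.inRange(hsv,(100,110,30),(125,255,255))
    cs,hh=cv2.findContours(b,cv2.RETR_LIST,cv2.CHAIN_APPROX_NONE)[:2]
    P=np.vstack([q.reshape(-1,2) for q in cs if len(q)>60])
    w=fcast(c,P,.012)[:,:2]; n=fcast(c,P,.018)[:,:2]
    up=P[:,1]<vmax
    k=up&(np.abs(np.hypot(*(n-[.5045,-.0085]).T)-.0345)<.007)
    print("nest",k.sum(),fit(n[k],.0345,[.5045,-.0085]))
    k=(P[:,1]<300)&(np.abs(np.hypot(*(w-[.507,-.0845]).T)-.114)<.006)
    print("rack",k.sum(),fit(w[k],.114,[.507,-.0845]))
if __name__=="__main__": nest(pickle.load(open(sys.argv[1],'rb')))
E
python3 n.py w4.pkl
```

```text
nest 234 (array([ 0.5063, -0.0072]), np.float64(0.00139))
rack 384 (array([ 0.5086, -0.0865]), np.float64(0.00091))
```

{"method": "play_rows", "body": {"rows": [{"dx": 0,"dy": 0.08,"dz": 0.3,"roll": -0.03,"fingers": 0.6},{"dx": 0,"dy": 0,"dz": 0.5,"roll": 0,"fingers": 0.6},{"dx": 0,"dy": 0,"dz": 0.5,"roll": 0,"fingers": 0.6},{"dx": 0,"dy": 0,"dz": 0.4,"roll": 0,"fingers": 0.6},{"dx": 0,"dy": 0,"dz": 0.2,"roll": 0,"fingers": 0.6},{"dx": 0,"dy": 0,"dz": 0.1,"roll": 0,"fingers": 0.6},{"dx": 0,"dy": 0,"dz": 0,"roll": 0,"fingers": 0.6},{"dx": 0,"dy": 0,"dz": 0,"roll": 0,"fingers": 0.6},{"dx": 0,"dy": 0,"dz": 0,"roll": 0,"fingers": 0.6}]}}

```text
time: 8.3
tool_pos: [0.5075, -0.0075, 0.0351]
tcp_rot: [2.185, 2.256, 0.002]
wrist_force: [1.0, -0.5, -1.5]
width: 0.614
```

```bash
python3 -c "
from h import *
go([.5053,-.008,.017],1.7)
c=vision.read_camera('wrist');save(c,'w5')
import pickle;pickle.dump(c,open('w5.pkl','wb'))
go([.5053,-.008,.017],1.7)
"; python3 n.py w5.pkl
```

```text
t 8.3 pos [ 0.5075 -0.0075  0.0351] yaw 1.83 tilt [ 0.002 -0.    -1.   ] F [ 1.  -0.5 -1.5] w 0.614 q [-0.06  0.16  2.13  0.    0.85 -0.1 ]
units [-0.01  -0.055  0.451] roll 0.033
t 8.35 pos [ 0.5076 -0.0077  0.0352] yaw 1.82 tilt [ 0.002 -0.    -1.   ] F [-0.4 -0.1  0.1] w 0.611 q [-0.06  0.16  2.13  0.    0.85 -0.1 ]
units [-0.006 -0.058  0.455] roll 0.03
nest 200 (array([ 0.5059, -0.007 ]), np.float64(0.00227))
rack 372 (array([ 0.5086, -0.0859]), np.float64(0.00066))
```

View pics/w5.png

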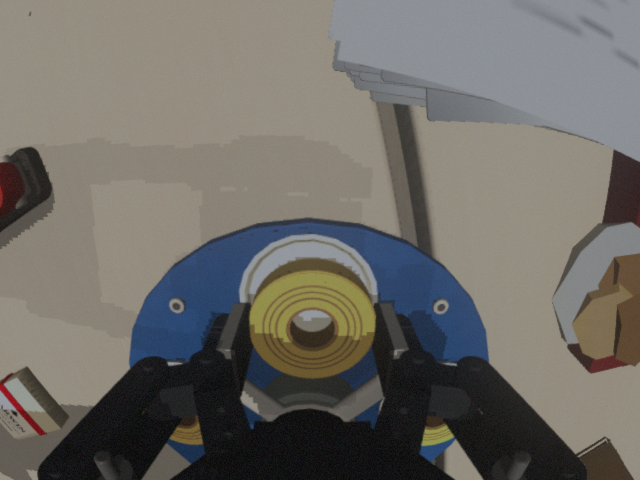

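The roll is above the nest: roll centre at about u=312, nest centre at about u=308, so about 2 mm to shift.

{"method": "play_rows", "body": {"rows": [{"dx": 0,"dy": -0.05,"dz": 0.1,"roll": 0,"fingers": 0.6},{"dx": 0,"dy": 0,"dz": 0.1,"roll": 0,"fingers": 0.6},{"dx": 0,"dy": 0,"dz": 0.1,"roll": 0,"fingers": 0.6},{"dx": 0,"dy": 0,"dz": 0.05,"roll": 0,"fingers": 0.6},{"dx": 0,"dy": 0,"dz": 0.0,"roll": 0,"fingers": 0.6},{"dx": 0,"dy": 0,"dz": 0,"roll": 0,"fingers": 0.6},{"dx": 0,"dy": 0,"dz": 0,"roll": 0,"fingers": 0.6}]}}

```text
time: 8.93
tool_pos: [0.5045, -0.0079, 0.02]
tcp_rot: [-2.186, -2.256, 0.0]
wrist_force: [0.1, 0.0, -0.2]
width: 0.615
```

```bash
python3 -c "
from h import *
go([.5055,-.0078,.017],1.7)
"
```

```text
t 8.93 pos [ 0.5045 -0.0079  0.02  ] yaw 1.8 tilt [-0.  0. -1.] F [ 0.1  0.  -0.2] w 0.615 q [-0.06  0.18  2.14  0.    0.82 -0.1 ]
units [0.001 0.025 0.076] roll 0.025
```

{"method": "play_rows", "body": {"rows": [{"dx": 0,"dy": 0.02,"dz": 0.04,"roll": 0,"fingers": 0.6},{"dx": 0,"dy": 0,"dz": 0.035,"roll": 0,"fingers": 0.6},{"dx": 0,"dy": 0,"dz": 0,"roll": 0,"fingers": 0.6},{"dx": 0,"dy": 0,"dz": 0,"roll": 0,"fingers": 0.6},{"dx": 0,"dy": 0,"dz": 0,"roll": 0,"fingers": 0.6},{"dx": 0,"dy": 0,"dz": 0,"roll": 0,"fingers": 0.6}]}}

```text
time: 9.43
tool_pos: [0.5053, -0.0078, 0.0171]
tcp_rot: [2.186, 2.256, 0.0]
wrist_force: [-0.6, 0.6, -0.8]
width: 0.615
```

```bash
python3 -c "
from h import *
go([.5055,-.0078,.017],1.7)
"
```

```text
t 9.43 pos [ 0.5053 -0.0078  0.0171] yaw 1.81 tilt [ 0.  0. -1.] F [-0.6  0.6 -0.8] w 0.615 q [-0.06  0.19  2.14  0.    0.81 -0.1 ]
units [-0.     0.005  0.003] roll 0.027
```

{"method": "play_rows", "body": {"rows": [{"dx": 0,"dy": 0,"dz": 0,"roll": 0,"fingers": 0.3},{"dx": 0,"dy": 0,"dz": 0,"roll": 0,"fingers": 0.2},{"dx": 0,"dy": 0,"dz": 0,"roll": 0,"fingers": 0.1},{"dx": 0,"dy": 0,"dz": 0,"roll": 0,"fingers": 0.1},{"dx": 0,"dy": 0,"dz": 0,"roll": 0,"fingers": 0.1},{"dx": 0,"dy": 0,"dz": 0,"roll": 0,"fingers": 0.1},{"dx": 0,"dy": 0,"dz": 0,"roll": 0,"fingers": 0.1},{"dx": 0,"dy": 0,"dz": -0.3,"roll": 0,"fingers": 0.1},{"dx": 0,"dy": 0,"dz": -0.6,"roll": 0,"fingers": 0.1},{"dx": 0,"dy": 0,"dz": -0.7,"roll": 0,"fingers": 0.1},{"dx": 0,"dy": 0,"dz": -0.7,"roll": 0,"fingers": 0.1},{"dx": 0,"dy": 0,"dz": -0.5,"roll": 0,"fingers": 0.1},{"dx": 0,"dy": 0,"dz": 0,"roll": 0,"fingers": 0.1},{"dx": 0,"dy": 0,"dz": 0,"roll": 0,"fingers": 0.1}]}}

```text
time: 10.6
tool_pos: [0.5068, -0.0079, 0.1315]
tcp_rot: [2.184, 2.254, 0.005]
wrist_force: [-0.6, -0.6, -1.2]
width: 0.901
```

```bash
python3 -c "
from h import *
c=vision.read_camera('wrist');save(c,'w6')
import pickle;pickle.dump(c,open('w6.pkl','wb'))
for q in mask(c,(18,60,60),(40,255,255)): print(q.mean(0),circ(fcast(c,q,.028)))
go([.5068,-.085,.13],-43.3)
"; python3 n.py w6.pkl
```

```text
[470.96045198 452.96045198] [array([ 699.5, -263.1]), array([ 40.9, 111.3])]
[595.24242424 429.19480519] [array([ 928.9, -286.3]), array([ 96.8, 370.3])]
[310.71794872 400.86538462] [array([ 512.7, -160.4]), array([48.2, 60.1])]
[ 92.87951807 340.91566265] [array([ 304.1, -113.2]), array([35.7, 56. ])]
[611.41269841 324.14814815] [array([826.7, -92.8]), array([ 70.2, 101.4])]
[398.78666667 321.87111111] [array([580.4, -77.8]), array([50.4, 55.3])]
[219.44907407 320.53703704] [array([435.5, -82.1]), array([50.7, 55.6])]
[627.01960784 257.41176471] [array([813.6, -17.9]), array([37.6, 63.7])]
[510.86092715 247.26490066] [array([664.2, -10.7]), array([33.6, 44.7])]
[585.77931034 241.35172414] [array([742. ,  -6.9]), array([37.8, 54. ])]
[308.72769953 236.97183099] [array([505.7,  -6.4]), array([52.7, 55.4])]
t 10.65 pos [ 0.5054 -0.0078  0.1298] yaw 1.8 tilt [ 0.001 -0.    -1.   ] F [ 0.1 -0.4 -0.9] w 0.901 q [-0.06  0.03  2.07 -0.    1.04 -0.1 ]
units [-1.929 -0.027 -0.004] roll 11.276
nest 238 (array([ 0.5062, -0.0072]), np.float64(0.00126))
rack 387 (array([ 0.5085, -0.0867]), np.float64(0.001))
```

View pics/w6.png

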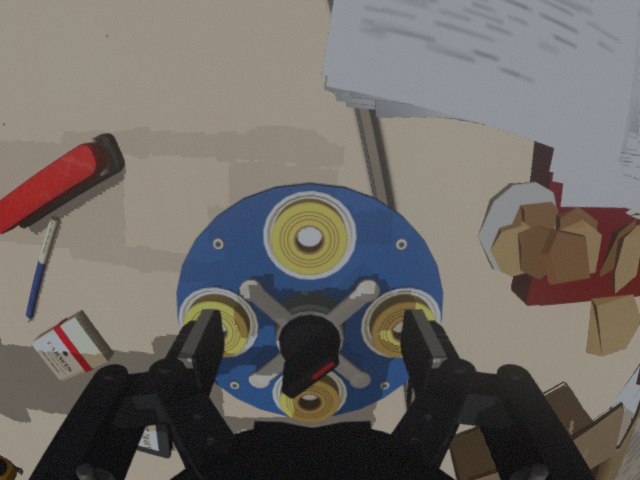

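The spare roll sits centred in its nest: roll at about (310,235), nest at about (308,236). Next I turn the tool to the knob's bar.

{"method": "play_rows", "body": {"rows": [{"dx": 0,"dy": 0,"dz": -0.2,"roll": 0.94,"fingers": 0},{"dx": 0,"dy": 0,"dz": 0,"roll": 0.94,"fingers": 0},{"dx": 0,"dy": 0,"dz": 0,"roll": 0.94,"fingers": 0},{"dx": 0,"dy": 0,"dz": 0,"roll": 0.94,"fingers": 0},{"dx": 0,"dy": 0,"dz": 0,"roll": 0.94,"fingers": 0},{"dx": 0,"dy": 0,"dz": 0,"roll": 0.94,"fingers": 0},{"dx": 0,"dy": 0,"dz": 0,"roll": 0.94,"fingers": 0},{"dx": 0,"dy": 0,"dz": 0,"roll": 0.94,"fingers": 0},{"dx": 0,"dy": 0,"dz": 0,"roll": 0.94,"fingers": 0},{"dx": 0,"dy": 0,"dz": 0,"roll": 0.94,"fingers": 0},{"dx": 0,"dy": 0,"dz": 0,"roll": 0.94,"fingers": 0},{"dx": 0,"dy": 0,"dz": 0,"roll": 0.94,"fingers": 0}]}}

```text
time: 11.65
tool_pos: [0.5036, -0.0077, 0.135]
tcp_rot: [-2.885, -1.239, 0.006]
wrist_force: [-0.2, -0.9, -0.2]
width: 0.997
```

```bash
python3 -c "
from h import *
go([.5073,-.085,.13],-43.3)
"
```

```text
t 11.65 pos [ 0.5036 -0.0077  0.135 ] yaw -43.5 tilt [-0.004  0.    -1.   ] F [-0.2 -0.9 -0.2] w 0.997 q [-0.06  0.03  2.06 -0.    1.06  0.69]
units [-1.337  1.398  0.124] roll -0.051
```

{"method": "play_rows", "body": {"rows": [{"dx": -0.3,"dy": 0.3,"dz": 0,"roll": 0,"fingers": 0},{"dx": -0.4,"dy": 0.4,"dz": 0,"roll": 0,"fingers": 0},{"dx": -0.4,"dy": 0.4,"dz": 0,"roll": 0,"fingers": 0},{"dx": -0.24,"dy": 0.3,"dz": 0,"roll": 0,"fingers": 0},{"dx": 0,"dy": 0,"dz": 0,"roll": 0,"fingers": 0},{"dx": 0,"dy": 0,"dz": 0,"roll": 0,"fingers": 0},{"dx": 0,"dy": 0,"dz": 0,"roll": 0,"fingers": 0}]}}

```text
time: 12.23
tool_pos: [0.5082, -0.0846, 0.1358]
tcp_rot: [-2.883, -1.243, 0.003]
wrist_force: [0.1, -1.3, 0.3]
width: 1.002
```

```bash
python3 -c "
from h import *
go([.5073,-.085,.058],-43.3)
c=vision.read_camera('wrist');save(c,'w7')
import pickle;pickle.dump(c,open('w7.pkl','wb'))
"
```

```text
t 12.23 pos [ 0.5082 -0.0846  0.1358] yaw -43.34 tilt [-0.003  0.001 -1.   ] F [ 0.1 -1.3  0.3] w 1.002 q [-0.21  0.05  2.04  0.    1.06  0.54]
units [-0.021 -0.004  1.945] roll -0.01
```

View pics/w7.png

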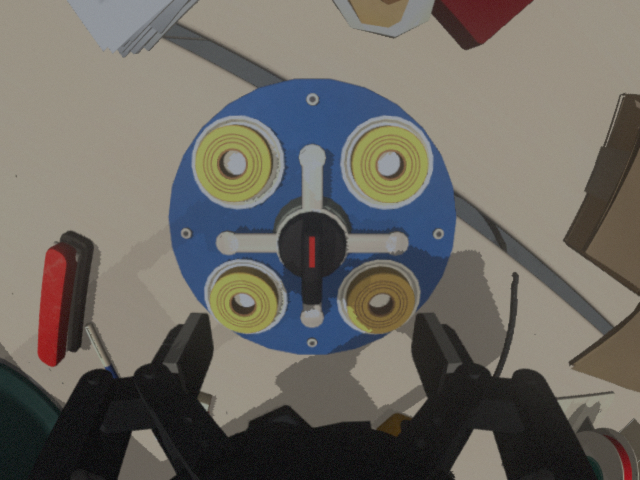

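The red line and bar lie straight along the tool's x axis at u≈312, so the tool is centred and aligned. The spare roll at about (238,163) looks well seated. Next I descend over the bar.

{"method": "play_rows", "body": {"rows": [{"dx": 0,"dy": 0,"dz": 0.3,"roll": 0,"fingers": 0},{"dx": 0,"dy": 0,"dz": 0.5,"roll": 0,"fingers": 0},{"dx": 0,"dy": 0,"dz": 0.5,"roll": 0,"fingers": 0},{"dx": 0,"dy": 0,"dz": 0.4,"roll": 0,"fingers": 0},{"dx": 0,"dy": 0,"dz": 0.2,"roll": 0,"fingers": 0},{"dx": 0,"dy": 0,"dz": 0,"roll": 0,"fingers": 0},{"dx": 0,"dy": 0,"dz": 0,"roll": 0,"fingers": 0},{"dx": 0,"dy": 0,"dz": 0,"roll": 0,"fingers": 0},{"dx": 0,"dy": 0,"dz": 0,"roll": 0,"fingers": 0}], "grip_force": 40}}

```text
time: 13.03
tool_pos: [0.5104, -0.0853, 0.0623]
tcp_rot: [2.883, 1.245, 0.003]
wrist_force: [0.5, 0.3, -0.1]
width: 0.998
```

```bash
python3 -c "
from h import *
go([.5075,-.085,.058],-43.3)
"
```

```text
t 13.03 pos [ 0.5104 -0.0853  0.0623] yaw -43.3 tilt [ 0.002 -0.001 -1.   ] F [ 0.5  0.3 -0.1] w 0.998 q [-0.21  0.14  2.09  0.    0.91  0.54]
units [-0.044 -0.059  0.108] roll -0.001
```

{"method": "play_rows", "body": {"rows": [{"dx": -0.03,"dy": -0.04,"dz": 0.1,"roll": 0,"fingers": 0},{"dx": 0,"dy": 0,"dz": 0,"roll": 0,"fingers": 0},{"dx": 0,"dy": 0,"dz": 0,"roll": 0,"fingers": 0},{"dx": 0,"dy": 0,"dz": 0,"roll": 0,"fingers": 0},{"dx": 0,"dy": 0,"dz": 0,"roll": 0,"fingers": 0},{"dx": 0,"dy": 0,"dz": 0,"roll": 0,"fingers": 0}]}}

```text
time: 13.53
tool_pos: [0.5073, -0.085, 0.0572]
tcp_rot: [2.884, 1.245, 0.0]
wrist_force: [-0.0, -0.9, -0.6]
width: 1.0
```

```bash
python3 -c "
from h import *
go([.5075,-.085,.058],-43.3)
c=vision.read_camera('wrist');save(c,'w8')
r=[q for q in mask(c,(0,120,60),(8,255,255),1) if 250<q[:,0].mean()<370 and 180<q[:,1].mean()<420]
for q in r: w=fcast(c,q,.085);print(w.mean(0),cv2.minAreaRect((w[:,:2]*1000).astype(np.float32)),q.mean(0))
"
```

```text
t 13.53 pos [ 0.5073 -0.085   0.0572] yaw -43.32 tilt [ 0. -0. -1.] F [-0.  -0.9 -0.6] w 1.0 q [-0.21  0.14  2.1   0.    0.9   0.54]
units [ 0.004  0.002 -0.02 ] roll -0.005
[ 0.51710726 -0.07559341  0.085     ] ((516.7582397460938, -75.89991760253906), (18.52461051940918, 3.3140370845794678), 46.971710205078125) [311.53535354 324.87878788]
```

{"method": "play_rows", "body": {"rows": [{"dx": 0,"dy": 0,"dz": 0,"roll": 0,"fingers": 0.5},{"dx": 0,"dy": 0,"dz": 0,"roll": 0,"fingers": 0.7},{"dx": 0,"dy": 0,"dz": 0,"roll": 0,"fingers": 0.75},{"dx": 0,"dy": 0,"dz": 0,"roll": 0,"fingers": 0.8},{"dx": 0,"dy": 0,"dz": 0,"roll": 0,"fingers": 0.85},{"dx": 0,"dy": 0,"dz": 0,"roll": 0,"fingers": 0.9},{"dx": 0,"dy": 0,"dz": 0,"roll": 0,"fingers": 1},{"dx": 0,"dy": 0,"dz": 0,"roll": 0,"fingers": 1},{"dx": 0,"dy": 0,"dz": 0,"roll": 0,"fingers": 1},{"dx": 0,"dy": 0,"dz": 0,"roll": 0,"fingers": 1},{"dx": 0,"dy": 0,"dz": 0,"roll": 0,"fingers": 1}]}}

```text
time: 14.5
tool_pos: [0.5072, -0.085, 0.0571]
tcp_rot: [-2.884, -1.245, 0.0]
wrist_force: [-0.7, -0.2, 0.5]
width: 0.132
```

```bash
python3 -c "
from h import *
go([.5075,-.085,.058],-43.3);print(bot.read_state()['torque'])
c=vision.read_camera('wrist');save(c,'w9')
r=[q for q in mask(c,(0,120,60),(8,255,255),1) if 250<q[:,0].mean()<370 and 180<q[:,1].mean()<420]
for q in r: w=fcast(c,q,.085);print(w.mean(0),cv2.minAreaRect((w[:,:2]*1000).astype(np.float32)),q.mean(0))
for q in mask(c,(18,60,60),(40,255,255)): print(q.mean(0),circ(fcast(c,q,.028)))
"
```

```text
t 14.5 pos [ 0.5072 -0.085   0.0571] yaw -43.31 tilt [-0. -0. -1.] F [-0.7 -0.2  0.5] w 0.132 q [-0.21  0.14  2.1  -0.    0.9   0.54]
units [ 0.005  0.005 -0.022] roll -0.003
[ 0.01642412  0.13870779 -0.02937396]
[ 0.51680342 -0.07591737  0.085     ] ((516.7025146484375, -75.84131622314453), (18.52225685119629, 3.27231764793396), 46.977962493896484) [311.81632653 325.92857143]
[633.6        426.41818182] [array([ 629.1, -446.4]), array([18.2, 47.7])]
[406.7761194  342.32835821] [array([ 523.2, -148.5]), array([30.3, 54.7])]
[217.275 342.445] [array([443.9, -74. ]), array([30.8, 54.5])]
[633.01351351 260.60810811] [array([ 672.8, -229. ]), array([22.4, 43.2])]
[419.73289902 181.68078176] [array([584.2, -81.6]), array([52.9, 55. ])]
[202.29773463 180.23300971] [array([507.1,  -8. ]), array([53.1, 54.9])]
```

{"method": "play_rows", "body": {"rows": [{"dx": 0,"dy": 0,"dz": 0,"roll": 0.5,"fingers": 1},{"dx": 0,"dy": 0,"dz": 0,"roll": 0.5,"fingers": 1},{"dx": 0,"dy": 0,"dz": 0,"roll": 0.5,"fingers": 1},{"dx": 0,"dy": 0,"dz": 0,"roll": 0.5,"fingers": 1},{"dx": 0,"dy": 0,"dz": 0,"roll": 0.5,"fingers": 1},{"dx": 0,"dy": 0,"dz": 0,"roll": 0.5,"fingers": 1},{"dx": 0,"dy": 0,"dz": 0,"roll": 0.5,"fingers": 1},{"dx": 0,"dy": 0,"dz": 0,"roll": 0.5,"fingers": 1},{"dx": 0,"dy": 0,"dz": 0,"roll": 0.5,"fingers": 1},{"dx": 0,"dy": 0,"dz": 0,"roll": 0.5,"fingers": 1},{"dx": 0,"dy": 0,"dz": 0,"roll": 0.5,"fingers": 1},{"dx": 0,"dy": 0,"dz": 0,"roll": 0.5,"fingers": 1},{"dx": 0,"dy": 0,"dz": 0,"roll": 0.5,"fingers": 1},{"dx": 0,"dy": 0,"dz": 0,"roll": 0.5,"fingers": 1},{"dx": 0,"dy": 0,"dz": 0,"roll": 0.5,"fingers": 1},{"dx": 0,"dy": 0,"dz": 0,"roll": 0,"fingers": 1},{"dx": 0,"dy": 0,"dz": 0,"roll": 0,"fingers": 1},{"dx": 0,"dy": 0,"dz": 0,"roll": 0,"fingers": 1}]}}

```text
time: 16.05
tool_pos: [0.507, -0.0847, 0.0571]
tcp_rot: [-3.108, -0.457, 0.001]
wrist_force: [-2.4, 2.7, 3.2]
width: 0.133
```

```bash
cat > k.py <<'E'
from h import *
go([.5072,-.085,.0571],-88.3);print(bot.read_state()['torque'])
c=vision.read_camera('wrist');save(c,'wk')
r=[q for q in mask(c,(0,120,60),(8,255,255),1) if 250<q[:,0].mean()<370 and 180<q[:,1].mean()<420]
for q in r: w=fcast(c,q,.085);print(w.mean(0),cv2.minAreaRect((w[:,:2]*1000).astype(np.float32)),q.mean(0))
for q in mask(c,(18,60,60),(40,255,255)): print(q.mean(0),circ(fcast(c,q,.028)))
E
python3 k.py
```

```text
t 16.05 pos [ 0.507  -0.0847  0.0571] yaw -73.27 tilt [-0.     0.001 -1.   ] F [-2.4  2.7  3.2] w 0.133 q [-0.21  0.14  2.1   0.    0.9   1.06]
units [0.001 0.008 0.001] roll 3.757
[0.31397089 0.22755758 0.04583563]
[ 0.52009957 -0.08125367  0.085     ] ((520.1085205078125, -81.16412353515625), (18.513961791992188, 3.2180216312408447), 17.020666122436523) [311.7745098  326.03921569]
[555.51590106 425.26855124] [array([ 424.7, -321.9]), array([ 52.6, 122.2])]
[303.57843137 404.47058824] [array([ 427.2, -103.8]), array([17.5, 30.8])]
[437.81280788 308.51477833] [array([ 513.3, -158.8]), array([51.7, 56.9])]
[173.98639456 244.84693878] [array([509.1,  -8.4]), array([50.2, 58.5])]
[353.70930233 141.02325581] [array([585.6, -83.4]), array([50. , 54.4])]
[626.22285714  49.12285714] [array([ 705.2, -221.2]), array([27.1, 92.5])]
```

{"method": "play_rows", "body": {"rows": [{"dx": 0,"dy": 0,"dz": 0,"roll": 0.5,"fingers": 1},{"dx": 0,"dy": 0,"dz": 0,"roll": 0.5,"fingers": 1},{"dx": 0,"dy": 0,"dz": 0,"roll": 0.5,"fingers": 1},{"dx": 0,"dy": 0,"dz": 0,"roll": 0.5,"fingers": 1},{"dx": 0,"dy": 0,"dz": 0,"roll": 0.5,"fingers": 1},{"dx": 0,"dy": 0,"dz": 0,"roll": 0.5,"fingers": 1},{"dx": 0,"dy": 0,"dz": 0,"roll": 0.5,"fingers": 1},{"dx": 0,"dy": 0,"dz": 0,"roll": 0.25,"fingers": 1},{"dx": 0,"dy": 0,"dz": 0,"roll": 0,"fingers": 1},{"dx": 0,"dy": 0,"dz": 0,"roll": 0,"fingers": 1},{"dx": 0,"dy": 0,"dz": 0,"roll": 0,"fingers": 1},{"dx": 0,"dy": 0,"dz": 0,"roll": 0,"fingers": 1},{"dx": 0,"dy": 0,"dz": 0,"roll": 0,"fingers": 1},{"dx": 0,"dy": 0,"dz": 0,"roll": 0,"fingers": 1},{"dx": 0,"dy": 0,"dz": 0,"roll": 0,"fingers": 1},{"dx": 0,"dy": 0,"dz": 0,"roll": 0,"fingers": 1}]}}

```text
time: 17.43
tool_pos: [0.507, -0.0846, 0.0571]
tcp_rot: [-3.14, -0.048, 0.001]
wrist_force: [-2.9, 4.6, 5.2]
width: 0.132
```

```bash
python3 k.py
```

```text
t 17.43 pos [ 0.507  -0.0846  0.0571] yaw -88.26 tilt [-0.     0.001 -1.   ] F [-2.9  4.6  5.2] w 0.132 q [-0.21  0.14  2.1   0.    0.9   1.33]
units [0.004 0.011 0.001] roll 0.009
[ 0.69243091  0.34897164 -0.05025896]
[ 0.52026018 -0.08435547  0.085     ] ((520.4761352539062, -84.28594207763672), (18.10655975341797, 3.2802019119262695), 2.029374361038208) [311.63106796 326.94174757]
[311.9375  408.56875] [array([422.3, -87.5]), array([29.5, 36.1])]
[597.66812227 377.74235808] [array([ 420.7, -320. ]), array([ 66.5, 123.4])]
[447.73193473 281.6969697 ] [array([ 514.1, -158.7]), array([50.8, 56.6])]
[175.33957219 279.90909091] [array([508.7,  -8.8]), array([50.2, 58.6])]
[312.28375734 135.76908023] [array([585.5, -82.9]), array([49.4, 52.5])]
[612.01204819  11.35341365] [array([ 678.2, -250.9]), array([17.3, 64.9])]
[102.33939394  17.67272727] [array([648.6,  25.6]), array([22.7, 41.3])]
```

View pics/wk.png

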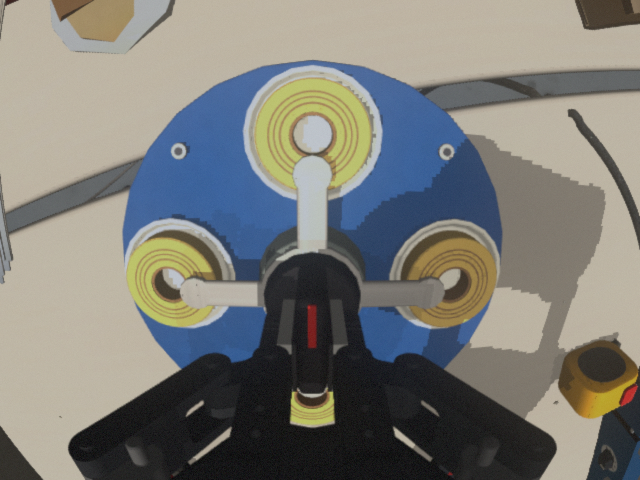

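The bar has turned 44.95° and the arms stand over the rolls: left arm end (190,292), right (432,292), top (312,175). The spare roll at about (172,282) mirrors the right-hand roll at about (452,282), and the fingers still hold the bar.

```bash
python3 -c "
from h import *
bot.finish_job()"
```

```text
the job is handed in; nothing more can be done
```

I laid the spare roll in the empty nest, let go of it, then gripped the knob's bar at 40 N and turned it clockwise by three clicks. I handed the job in at 17.5 s, still gripping; `finish_job` gives no verdict.

Last checks:
- **Knob:** the red line turned from 46.98° to 2.03°, which is 44.95° (third stop is 45°). The gripper stood at 0.132 of its opening, about 11 mm on the 12 mm bar. The last force reading was about 5 N per axis, settled for about 0.7 s.
- **Spare roll:** with the gripper raised after release, the wrist camera put it within about 1 mm of the nest centre. In the last picture it looked flat and mirrored the roll opposite.
- **Other rolls and bystanders:** the two rolls that show clearly looked seated. The roll on the robot side was mostly hidden by the gripper in the last picture. I had no contact with the ink pad or tape measure, but did not measure them again.

**Disagreements:** the top and wrist cameras differed by about 2 mm on the rack centre and the nest, so I aimed between them. The wrist camera's last fit of the spare roll was about 3 mm off in x, and the fits of the rolls on either side of it were off by 3 to 5 mm. I put that down to the slanted view and the keeper arm covering part of each roll. I did not check the roll's height or tilt with depth.

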